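# Put the cutlery away in its sliding-lid box

### The job

Put the dried cutlery away: draw the wooden cutlery box out from under the counter shelf by its pull until it is clear of the shelf, slide its flush lid open by pressing on it, and put every fork and spoon from the chopping board inside. Then slide the lid fully shut and push the box fully home under the shelf against its back rail, keeping the box flat on the counter and without disturbing the mug and jars on the shelf or the tin on the counter.

Things in the scene. Friction and masses are not known exactly. Their poses are not given: they have to be found in the camera images.
- shelf: Fixed wooden counter shelf: plank 115 (x) x 346 (y) mm, underside 86 and top 102 mm up, on side panels 314 mm apart. Origin on the counter under its middle; x to the back, y to the robot's left, z up. Front edge at x = -57 mm; a back rail (face at x = +37 mm, 36 to 86 mm up) stops the box. Mug and jars up to 110 mm high stand on it.
- shelf_home (a point): Where the origin of the box lies when the box is fully home (its back 2 mm short of the back rail): on the counter, 30 mm in front of the shelf's origin; same axes as the shelf.
- box: Loose pale wooden box, 130 (x) x 290 (y) x 64 mm high, 0.9 kg with lid. Origin: centre of its underside; x to its back, y along it to the robot's left. Starts under the shelf with 12 mm free each side. Inside 112 x 272 mm, 48 mm deep below the lid, floor 8 mm, walls 9 mm thick; the +y end wall is lower (55 mm), the lid passes over it.
- box_pull (a point): Dark steel tab pull at the middle of the box's front (-x) face: an upright block 14 mm thick (y), 16 to 48 mm above the counter, standing 40 mm out from the face; pinch it from above across the 14 mm. This point is 24 mm out from the face, 34 mm above the counter; axes as the box.
- lid (a joint): How far the lid is slid open, m: 0 shut, 0.225 at its stop. It slides along the box's +y (robot's left), sticks out past the +y end when open, and stays where it is left; about 2 N moves it.
- lid_top (a point): On the lid's top face, moving with it; above the box's middle when shut, 63.5 mm up; axes as the box. The lid is a flat wooden panel 111 (x) x 281 (y) mm, from y = -136 to +145 mm of this point, 7 mm thick, in grooves flush with the rim and without handle: press and drag. Fully open it uncovers the 225 mm of the inside nearest the -y end.
- fork_a_mid (a point): Centre of a dinner fork. Steel, 193 mm long, 26 mm at its widest, 15 mm high as it lies, 40 g. This point is its middle, half-way up; x runs along it (tine end at +x), z up as it starts. Starts lying on the chopping board. Absent in some runs.
- fork_b_mid (a point): Centre of a second, equal fork. Steel, 193 mm long, 26 mm at its widest, 15 mm high as it lies, 40 g. This point is its middle, half-way up; x runs along it (tine end at +x), z up as it starts. Starts lying on the chopping board. Absent in some runs.
- spoon_a_mid (a point): Centre of a dessert spoon. Steel, 199 mm long, 40 mm at its widest, 18 mm high as it lies, 45 g. This point is its middle, half-way up; x runs along it (bowl end at +x), z up as it starts. Starts lying on the chopping board. Absent in some runs.
- teaspoon_mid (a point): Centre of a teaspoon. Steel, 139 mm long, 30 mm at its widest, 10 mm high as it lies, 20 g. This point is its middle, half-way up; x runs along it (bowl end at +x), z up as it starts. Starts lying on the chopping board. Absent in some runs.
- board: The wooden chopping board, 220 mm (x) by 340 mm (y), 21 mm thick, fixed on the counter to the robot's right. Origin: centre of its underside.
- mug: Bystander: green and white mug, 99 mm high, on the shelf. Origin under its middle.
- honey_jar: Bystander: jar 71 mm across, 110 mm high, on the shelf. Origin under its middle.
- spice_c: Bystander: spice jar 41 mm across, 105 mm high, on the shelf. Origin under its middle.
- tuna: Bystander: flat tin 86 mm across, 40 mm high, on the counter behind the chopping board. Origin under its middle.
Things that resemble listed ones, but are neither listed nor needed, are in the scene too. What is shaped like the part that bears teaspoon_mid but red is not meant.

How it is judged:
By the outcome, as a careful person would: the job done as asked, in the order asked, and still so for the second after the job is handed in, with the robot touching nothing.
Of fork_a, fork_b, spoon_a, teaspoon only 3 to 4 are there at a start; the rules pass over those that are not, and their reading is None.
At some moment in a run one of fork_a, fork_b, spoon_a, teaspoon may be knocked a few centimetres aside while the robot is not near it.
Once in a run the grip may slacken for a moment while it holds something.
It also fails if it takes over 208 s, if anything falls off the work surface, if the arm or the gripper's body presses on something with over 40 N, if the wrist force passes 120 N, or if a joint passes its speed limit or range.

### The arm

A 6-joint arm with a two-finger parallel gripper is mounted at the origin on a cart in front of the work surface, level with it; the furniture and walls round the work are solid. World frame = base frame: x ahead of the robot, y to its left, z up, the work surface at z = 0. Lengths are in m, angles in rad, forces in N, time in s.
With the tool pointing down it reaches from about 0.35 to 0.775 m from the base axis. Payload 7.3 kg.
Tool frame: the origin (TCP) lies on the centre line of the jaws, within the pads' length; the fingertips stand 11 mm ahead of it and the grasp point (between the pads) lies 8 mm behind it (robot.finger_overhang is the z of the fingertips in the tool frame, in m); z points along the fingers, y is the line along which they close (so a half turn about z gives the same grasp; the last joint's range is limited). The gripper opens to 92 mm and grips with 3 to 60 N. Pads are 19 mm wide; open, the fingers measure 130 mm over their backs; the gripper's body (75 mm by 190 mm) begins 47 mm behind the grasp point.
Start: joints at [-0.146, 0.342, 1.524, -0, 1.275, -0.146], TCP at [0.525, 0, 0.238] pointing down, gripper open.
Joint ranges: [-2.53, 2.53], [-0.77, 2.02], [0.04, 2.7], [-1, 4.14], [0.28, 2.66], [-3.11, 3.11]. Speed limits (rad/s): [2.57, 2.57, 3.14, 3.14, 3.14, 3.14].

### API

Orientations are given as a unit quaternion [w, x, y, z].
In Python, from bench import robot, imaging, finder gives the robot as it stands.
- The arm moves only by the shell command python3 -m jog 'ROWS' [FORCE]. ROWS is JSON, a list that holds one entry, the list of rows, each a list of 7 numbers: the shift along the tool's x, y, z in m, then the turn, a rotation vector about the tool's x, y, z in rad, then the closure, from 0 (fully open) to 1 (shut). In form: [[[x, y, z, ax, ay, az, hand], ...]]. A call has 1 to 12 rows; each row shifts and turns the commanded pose from where the row before left it, along the tool's axes as they then stand; what a row does not reach is not made up. A row lasts 1/8 s, in which the tool goes at most 62.5 mm and 10.7 degrees, less where a joint would pass 70% of its speed; a pose out of reach is approached as far as the arm can. A call is refused whole if a number of a shift passes 0.0625 or a number of a turn 0.188, either way. A call with a gripper value outside its range is refused whole. The fingers move at their own pace and stop on an object; FORCE is the grip in N (left out, the last holds). Time passes only in rows, so rows that do not move let the fingers close. It gives the time, the measured TCP pose, the force, the opening and the grip force at its end, in the units of the state.
- robot.get_obs(): the state, without advancing time (a new reading comes with each control period).
- imaging.read_camera(name): name is "scene" or "side" or "wrist"; returns a dict with "image" (480x640x3 uint8, red, green, blue), "depth" (480x640 float32, m along the optical axis (not along the pixel's ray), 0 where there is no reading), "fx", "fy", "cx", "cy" (pixels), "cam_to_world" (4x4, takes a point from camera to world coordinates). Camera axes: x right, y down, z forward; pixel columns grow to the right and rows downward; lengths in m; the calibration is good to about 2 mm. A picture is of the moment at which its call begins.
- robot.job_done(): hands the job in; it is judged then, once.
Trained networks look in a picture, given as the dict that the camera call returned (one of the last four; its "shot" number tells which), for a name from the list of things; names that differ only in an ending like _2 or _b are one class to them, and where a whole thing is asked for, a point or a joint stands for the part that bears it (a point fixed in the world has none). Each returns a list of dicts, best first, with "conf" (0 to 1); they miss things now and then, are a little off and sometimes report something else, mostly with a low value. They report only what shows in the picture. A call takes as long as a camera call. They do not tell look-alikes from the thing itself.
- finder.recognise(label, picture): "xyz" ([x, y, z] in m, in world coordinates, good to about 4 mm: the middle of the surface that is visible of it).
The state is a dict: "t": time; "joints": joint angles; "qvel": joint speeds; "joint_efforts": joint torques, N m; "position": TCP position; "tool_rot": TCP orientation; "contact_force": force on the tool from outside, world axes, zero at the start; "wrist_torque": the same for the moment, N m; "grip_width": finger opening in m; "finger_force": force on a finger pad.
Only numpy, scipy, OpenCV 4.12 (cv2) and the standard library are available. Lean on these libraries where they do the work, as an engineer would, in place of code of your own. Each camera call takes 0.05 s, during which the arm holds its last target. There are 200 camera calls.

## Working session

There is one attempt and no reset: what is moved stays moved. The work goes in short steps, Python scripts to look and compute and a shell command to move; the robot and the scene stay as the last step left them, time stands still between calls to the robot, and variables do not carry over. Pictures are saved under pics/ and viewed, at most 16 in all, crops included, and the job is handed in when it is done.

```bash
ls; mkdir -p pics; cat > h.py <<'E'
import numpy as np, cv2
from bench import robot, imaging, finder
from scipy.spatial.transform import Rotation as R
def save(p,n,crop=None,s=1):
    im=p["image"][:,:,::-1]
    if crop: x0,y0,x1,y1=crop; im=im[y0:y1,x0:x1]
    cv2.imwrite("pics/"+n,cv2.resize(im,None,fx=s,fy=s,interpolation=cv2.INTER_CUBIC))
def cloud(p):
    d=p["depth"]; v,u=np.indices(d.shape)
    c=np.stack([(u-p["cx"])/p["fx"]*d,(v-p["cy"])/p["fy"]*d,d],-1)
    T=np.array(p["cam_to_world"]); w=c@T[:3,:3].T+T[:3,3]; w[d==0]=np.nan
    return w
def proj(p,x):
    T=np.linalg.inv(np.array(p["cam_to_world"])); c=T[:3,:3]@np.array(x)+T[:3,3]
    return np.round([p["fx"]*c[0]/c[2]+p["cx"],p["fy"]*c[1]/c[2]+p["cy"]]).astype(int)
E
python3 - <<'E'
from h import *
o=robot.get_obs();print({k:np.round(v,3).tolist() for k,v in o.items()})
for n in("scene","side"):
    p=imaging.read_camera(n);save(p,n+"0.png");print(n,np.round(p["cam_to_world"],2).tolist())
    for l in["box","box_pull","lid_top","fork_a_mid","spoon_a_mid","teaspoon_mid","board","tuna","shelf","mug","honey_jar","spice_c"]:
        print(l,[(round(r["conf"],2),np.round(r["xyz"],3).tolist(),proj(p,r["xyz"]).tolist()) for r in finder.recognise(l,p)[:5]])
E
```

```text
pics
{'t': 0.0, 'joints': [-0.146, 0.343, 1.525, -0.0, 1.275, -0.146], 'qvel': [-0.001, 0.001, -0.001, -0.002, 0.001, -0.001], 'joint_efforts': [0.001, -43.125, -24.422, 0.072, 0.056, -0.0], 'position': [0.525, 0.0, 0.237], 'tool_rot': [-0.001, 0.707, 0.707, -0.0], 'contact_force': [0.298, 0.199, 1.419], 'wrist_torque': [-0.01, -0.044, -0.061], 'finger_force': 0.0, 'grip_width': 0.092}
scene [[0.62, -0.47, 0.63, -0.39], [-0.78, -0.39, 0.49, -0.84], [0.02, -0.79, -0.61, 0.96], [0.0, 0.0, 0.0, 1.0]]
box [(0.98, [0.595, -0.007, 0.058], [294, 223])]
box_pull [(0.84, [0.592, 0.002, 0.062], [291, 221])]
lid_top [(0.59, [0.628, 0.009, 0.064], [298, 213]), (0.57, [0.595, -0.005, 0.058], [294, 223]), (0.54, [0.447, -0.397, 0.025], [390, 334])]
fork_a_mid []
spoon_a_mid [(0.92, [0.475, -0.432, 0.03], [411, 333])]
teaspoon_mid [(0.63, [0.359, -0.112, 0.001], [263, 306]), (0.57, [0.47, -0.315, 0.026], [365, 311])]
board [(0.81, [0.446, -0.401, 0.02], [391, 337])]
tuna [(0.72, [0.674, -0.336, 0.034], [421, 267])]
shelf [(0.9, [0.664, -0.113, 0.099], [344, 213]), (0.42, [0.653, -0.104, 0.165], [34
[... 469 characters left out ...]
2], [290, 195]), (0.49, [0.666, -0.107, 0.104], [337, 183])]
spoon_a_mid [(0.67, [0.497, -0.43, 0.03], [420, 329]), (0.45, [0.657, -0.104, 0.176], [334, 165])]
teaspoon_mid [(0.81, [0.351, -0.115, 0.006], [259, 307]), (0.72, [0.474, -0.312, 0.024], [366, 309]), (0.53, [0.602, -0.014, 0.063], [289, 194])]
board [(0.57, [0.45, -0.396, 0.023], [394, 339]), (0.34, [0.662, -0.107, 0.102], [336, 185])]
tuna [(0.6, [0.683, -0.331, 0.035], [422, 241])]
shelf [(0.62, [0.662, -0.107, 0.104], [336, 185])]
mug []
honey_jar [(0.69, [0.674, -0.011, 0.184], [304, 139]), (0.55, [0.624, -0.0, 0.064], [290, 185])]
spice_c [(0.82, [0.655, -0.104, 0.173], [334, 167]), (0.41, [0.451, -0.397, 0.023], [394, 339])]
```

View pics/scene0.png

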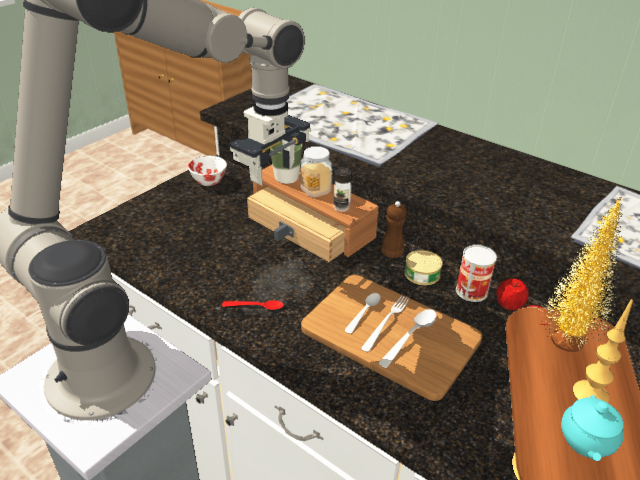

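```bash
python3 - <<'E'
from h import *
p=imaging.read_camera("side");save(p,"board0.png",(200,150,460,420),2.2)
E
```

```text
(no output)
```

View pics/board0.png

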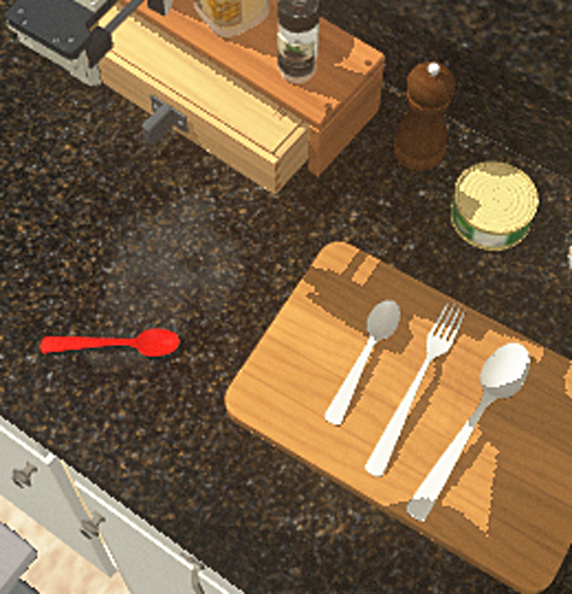

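The scene shows a steel teaspoon (365,311), a fork (385,322) and a spoon (411,333) on the board. The only look-alike is the red teaspoon at (263,306), which I'll leave alone. There is no second fork. The pull is at (283,231). Next I measure the poses.

```bash
cat >> h.py <<'E'
def rect(P):
    (c,s,a)=cv2.minAreaRect(P[:,:2].astype(np.float32)*1000)
    if s[0]<s[1]: a+=90;s=s[::-1]
    return np.round(np.array(c)/1000,4).tolist(),np.round(s,0).tolist(),round((a+90)%180-90,1)
def cutlery(p,lo=.0235,box=(.33,.57,-.58,-.24)):
    w=cloud(p);im=p["image"].astype(int);sat=im.max(-1)-im.min(-1)
    m=(w[...,0]>box[0])&(w[...,0]<box[1])&(w[...,1]>box[2])&(w[...,1]<box[3])&(w[...,2]>lo)&(w[...,2]<.06)&(sat<45)
    m=cv2.morphologyEx(m.astype(np.uint8),cv2.MORPH_CLOSE,np.ones((3,3)))
    n,l,st,_=cv2.connectedComponentsWithStats(m)
    for i in range(1,n):
        if st[i,4]>60:
            P=w[l==i];P=P[~np.isnan(P[:,0])];print(st[i,4],rect(P),"zmax",round(np.percentile(P[:,2],95),4))
E
python3 - <<'E'
from h import *
for n in("scene","side"):
    p=imaging.read_camera(n);w=cloud(p);print(n);cutlery(p)
    reg=(w[...,0]>.45)&(w[...,0]<.8)&(abs(w[...,1])<.25)
    t=reg&(w[...,2]>.0585)&(w[...,2]<.069)&(w[...,0]<.64)
    print("boxtop",rect(w[t]))
    # front edge of box top: min x per y bin
    for nm,a,b,xm in(("box",.057,.069,.66),("shelf",.098,.106,.8)):
        P=w[reg&(w[...,2]>a)&(w[...,2]<b)&(w[...,0]<xm)];E=[]
        for y in np.arange(-.2,.2,.01):
            q=P[(P[:,1]>y)&(P[:,1]<y+.01)]
            if len(q)>5:E.append((y+.005,np.percentile(q[:,0],3)))
        E=np.array(E);k=np.polyfit(E[:,1-1],E[:,1],1)
        for _ in range(5):
            r=abs(np.polyval(k,E[:,0])-E[:,1]);k=np.polyfit(E[r<=max(np.median(r)*1.5,.0005),0],E[r<=max(np.median(r)*1.5,.0005),1],1)
        print(nm,"front x=%.4f*y+%.4f"%tuple(k),"y range",E[0,0],E[-1,0],np.round(np.nanpercentile(P[:,1],[0.2,99.8]),4))
    d=reg&(w[...,2]>.042)&(w[...,2]<.053)&(w[...,0]<.59)&(p["image"].max(-1)<130)
    P=w[d];print("pulltop",len(P),rect(P),np.round(np.median(P,0),4))
    for l in["lid_top","board"]:pass
E
```

```text
scene
311 ([0.4651, -0.3167], [144.0, 30.0], 10.9) zmax 0.0325
397 ([0.4737, -0.3718], [201.0, 23.0], 7.2) zmax 0.0371
597 ([0.4631, -0.4279], [204.0, 40.0], -4.0) zmax 0.0384
boxtop ([0.6099, 0.0016], [317.0, 63.0], 89.0)
box front x=0.0521*y+0.5859 y range -0.15499999999999997 0.18500000000000033 [-0.158   0.1845]
shelf front x=0.0613*y+0.6358 y range -0.175 0.18500000000000033 [-0.249  0.244]
pulltop 93 ([0.5684, 0.0176], [49.0, 45.0], 78.0) [0.5711 0.0117 0.0465]
side
406 ([0.4617, -0.3139], [138.0, 28.0], 5.4) zmax 0.0315
482 ([0.4683, -0.3729], [190.0, 23.0], 6.5) zmax 0.0358
813 ([0.4609, -0.4379], [199.0, 39.0], 3.5) zmax 0.0381
boxtop ([0.6095, -0.0091], [298.0, 61.0], 90.0)
box front x=0.0503*y+0.5863 y range -0.15499999999999997 0.1350000000000003 [-0.1589  0.1388]
shelf front x=0.0534*y+0.6361 y range -0.16499999999999998 0.11500000000000027 [-0.2481  0.1139]
pulltop 102 ([0.5629, -0.0464], [169.0, 43.0], 87.9) [0.568  0.0118 0.0461]
```

```bash
python3 -m jog '[[[0,0,0,0,0,0.188,0],[0,0,0,0,0,0.188,0],[0,0,0,0,0,0.188,0],[0,0,0,0,0,0.188,0],[0,0,0,0,0,0.188,0],[0,0,0,0,0,0.188,0],[0,0,0,0,0,0.188,0],[0,0,0,0,0,0.188,0.3],[0,0,0,0,0,0.119,0.4],[0,0,0,0,0,0,0.4]]]' 20; python3 - <<'E'
from h import *
p=imaging.read_camera("wrist");save(p,"w1.png");w=cloud(p)
o=robot.get_obs();print(R.from_quat(np.roll(o["tool_rot"],-1)).as_matrix().round(3).tolist(),np.round(o["joints"],2))
print(finder.recognise("box_pull",p)[:2],proj(p,[.565,-.011,.048]))
P=w[(w[...,2]>.042)&(w[...,2]<.053)&(w[...,0]>.5)&(w[...,0]<.61)&(abs(w[...,1])<.1)];print(len(P),rect(P) if len(P) else 0)
q=imaging.read_camera("side");ww=cloud(q);im=q["image"].astype(int)
m=(im[...,0]>150)&(im[...,1]<60)&(ww[...,0]<.5)&(ww[...,1]>-.24);P=ww[m];print("red",rect(P),P.min(0),P.max(0))
E
```

```text
t: 2.7
position: [0.525, 0.0, 0.2377]
tool_rot: [0.0, 1.0, -0.024, 0.0]
contact_force: [0.1, -0.5, -0.4]
grip_width: 0.0664
finger_force: 0.0
[[0.999, -0.046, 0.0], [-0.046, -0.999, -0.0], [0.0, 0.0, -1.0]] [-0.15  0.34  1.52 -0.    1.28  1.47]
[{'xyz': [0.6147, 0.0152, 0.0659], 'conf': 0.61}] [331 176]
857 ([0.5681, 0.0171], [49.0, 39.0], 87.4)
red ([0.3421, -0.095], [140.0, 34.0], -52.7) [ 0.29747253 -0.15247236 -0.00331291] [ 0.39021251 -0.03589658  0.01286343]
```

View pics/w1.png

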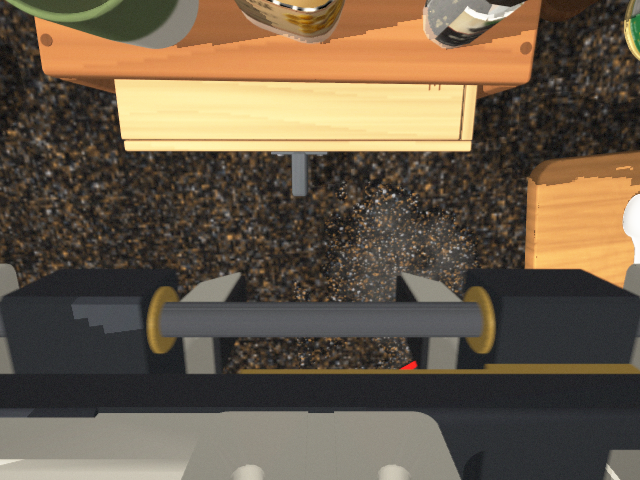

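```bash
python3 - <<'E'
from h import *
p=imaging.read_camera("wrist");w=cloud(p)
print("pull",[w[v,300].round(4).tolist() for v in(165,180,190)],[w[175,u].round(4).tolist() for u in(294,300,306)])
print("boxL/R",w[145,130].round(4),w[145,465].round(4),"shelfL/R",w[76,50].round(4),w[76,525].round(4), "rim",w[141,300].round(4))
E
```

```text
pull [[0.5754, 0.016, 0.048], [0.5623, 0.0168, 0.0477], [0.5535, 0.0173, 0.0483]] [[0.567, 0.0219, 0.0477], [0.5667, 0.0166, 0.0478], [0.5664, 0.0113, 0.0463]]
boxL/R [0.5989 0.1562 0.0622] [ 0.5862 -0.1225  0.0647] shelfL/R [ 6.677e-01  2.529e-01 -6.000e-04] [ 0.6317 -0.148   0.1027] rim [0.5956 0.014  0.0638]
```

```bash
python3 -m jog '[[[0.038,-0.0185,0.03,0,0,0,0.4],[0,0,0.06,0,0,0,0.4],[0,0,0.06,0,0,0,0.4],[0,0,0.03,0,0,0,0.4],[0,0,0.028,0,0,0,0.4],[0,0,0,0,0,0,0.4],[0,0,0,0,0,0,1],[0,0,0,0,0,0,1],[0,0,0,0,0,0,1],[0,0,0,0,0,0,1]]]' 40
```

```text
t: 4.15
position: [0.5641, 0.0166, 0.0303]
tool_rot: [0.0, 1.0, -0.024, 0.001]
contact_force: [0.2, 0.1, 1.0]
grip_width: 0.0193
finger_force: 0.0
```

```bash
python3 -m jog '[[[0,0,0,0,0,0,1],[0,0,0,0,0,0,1],[-0.008,0,0,0,0,0,1],[-0.015,0,0,0,0,0,1],[-0.015,0,0,0,0,0,1]]]' 40 && python3 -m jog '[[[-0.015,0,0,0,0,0,1],[-0.015,0,0,0,0,0,1],[-0.015,0,0,0,0,0,1],[-0.015,0,0,0,0,0,1],[-0.015,0,0,0,0,0,1],[-0.015,0,0,0,0,0,1],[-0.015,0,0,0,0,0,1],[-0.013,0,0,0,0,0,1],[-0.008,0,0,0,0,0,1],[0,0,0,0,0,0,1]]]'
```

```text
t: 4.78
position: [0.5266, 0.0183, 0.0301]
tool_rot: [0.0, 1.0, -0.024, 0.002]
contact_force: [5.2, -0.1, 1.0]
grip_width: 0.0138
finger_force: 40.0
t: 6.02
position: [0.3995, 0.0246, 0.03]
tool_rot: [0.0, 1.0, -0.024, -0.0]
contact_force: [0.4, -1.3, 5.6]
grip_width: 0.0139
finger_force: 4.0
```

```bash
python3 -m jog '[[[0,0,0,0,0,0,0.3],[0,0,0,0,0,0,0.3],[0,0,0,0,0,0,0.3],[0,0,-0.05,0,0,0,0.3],[0,0,-0.06,0,0,0,1],[0,0,-0.06,0,0,0,1],[0.03,0,-0.02,0,0,0,1],[0,0,0,0,0,0,1],[0,0,0,0,0,0,1],[0,0,0,0,0,0,1]]]'; python3 - <<'E'
from h import *
p=imaging.read_camera("side");w=cloud(p);save(p,"s2.png")
m=(w[...,2]>.0585)&(w[...,2]<.069)&(w[...,0]>.38)&(w[...,0]<.6)&(abs(w[...,1])<.19)
m=cv2.morphologyEx(m.astype(np.uint8),cv2.MORPH_OPEN,np.ones((5,5)))>0
print(rect(w[m]));print([(r["conf"],np.round(r["xyz"],3)) for r in finder.recognise("lid_top",p)[:2]])
E
```

```text
t: 7.28
position: [0.4287, 0.0233, 0.2185]
tool_rot: [-0.0, 1.0, -0.024, -0.002]
contact_force: [0.3, -0.3, 0.4]
grip_width: 0.0012
finger_force: 0.0
([0.4866, 0.0189], [295.0, 132.0], 87.5)
[(0.89, array([ 0.476, -0.009,  0.063]))]
```

View pics/s2.png

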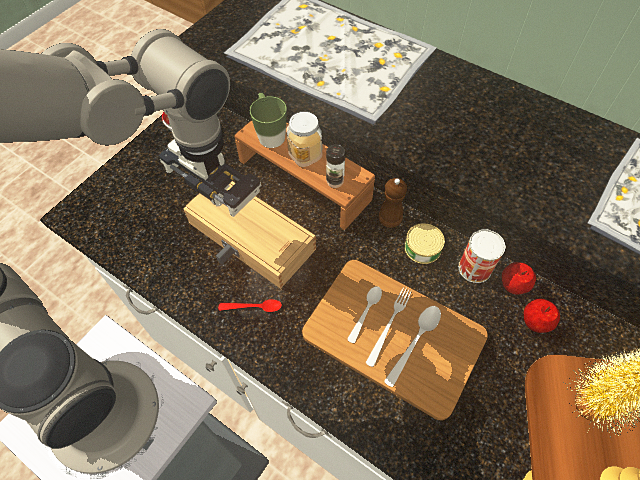

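```bash
python3 -m jog '[[[0.03,0.05,0,0,0,0,1],[0.031,0.052,0,0,0,0,1],[0,0,0.06,0,0,0,1],[0,0,0.06,0,0,0,1],[0,0,0.018,0,0,0,1],[0,0,0.004,0,0,0,1],[0,0,0,0,0,0,1]]]' && python3 -m jog '[[[0,0,0.002,0,0,0,1],[0,0,0,0,0,0,1]]]'
```

```text
t: 8.25
position: [0.4864, -0.0818, 0.0782]
tool_rot: [0.0, 1.0, -0.024, 0.0]
contact_force: [0.4, -0.4, 0.7]
grip_width: 0.0006
finger_force: 0.0
t: 8.5
position: [0.4865, -0.0818, 0.0765]
tool_rot: [0.0, 1.0, -0.024, 0.001]
contact_force: [1.1, 0.6, -0.1]
grip_width: 0.0003
finger_force: 0.0
```

```bash
python3 -m jog '[[[0,0,0.002,0,0,0,1],[0,0,0,0,0,0,1]]]'; python3 -m jog '[[[0,0,0.001,0,0,0,1],[0,0,0,0,0,0,1]]]'
```

```text
t: 8.75
position: [0.4865, -0.0818, 0.0747]
tool_rot: [0.0, 1.0, -0.024, 0.001]
contact_force: [-1.6, 0.5, 8.0]
grip_width: 0.0006
finger_force: 3.7
t: 9.0
position: [0.4865, -0.0818, 0.0745]
tool_rot: [0.0, 1.0, -0.024, 0.001]
contact_force: [-3.6, 2.0, 16.6]
grip_width: 0.0004
finger_force: 8.0
```

```bash
python3 -m jog '[[[0,-0.01,0,0,0,0,1],[0,-0.015,0,0,0,0,1],[0,-0.015,0,0,0,0,1]]]'; python3 - <<'E'
from h import *
p=imaging.read_camera("side");save(p,"s3.png",(140,120,380,330),2.5)
E
```

```text
t: 9.38
position: [0.4885, -0.042, 0.0745]
tool_rot: [0.001, 1.0, -0.024, 0.001]
contact_force: [-4.3, -2.4, 14.4]
grip_width: 0.0007
finger_force: 7.8
```

View pics/s3.png

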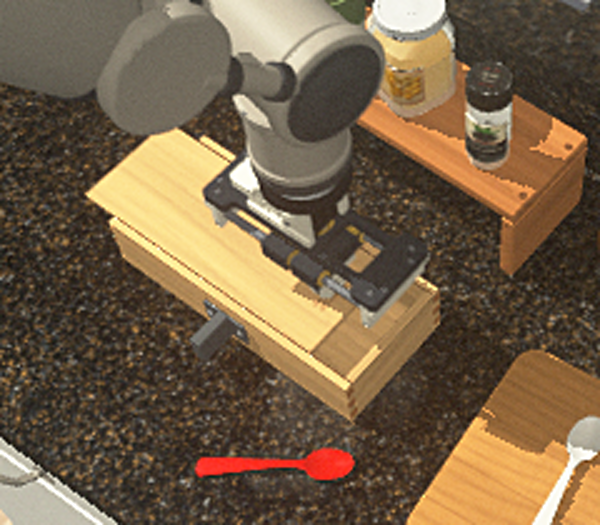

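The lid is following the fingertips: it has slid left, and the gap shows at (380,320) in the crop.

```bash
python3 -m jog '[[[0,-0.018,0,0,0,0,1],[0,-0.018,0,0,0,0,1],[0,-0.018,0,0,0,0,1],[0,-0.018,0,0,0,0,1],[0,-0.018,0,0,0,0,1],[0,-0.018,0,0,0,0,1],[0,-0.018,0,0,0,0,1],[0,-0.018,0,0,0,0,1],[0,-0.018,0,0,0,0,1]]]'; python3 -m jog '[[[0,-0.01,0,0,0,0,1],[0,-0.01,0,0,0,0,1],[0,-0.004,0,0,0,0,1],[0,0,0,0,0,0,1]]]'
```

```text
t: 10.55
position: [0.4963, 0.1204, 0.0745]
tool_rot: [0.0, 1.0, -0.024, 0.001]
contact_force: [-3.3, -2.0, 14.8]
grip_width: 0.0005
finger_force: 7.5
t: 11.05
position: [0.4978, 0.1434, 0.0746]
tool_rot: [0.001, 1.0, -0.024, 0.001]
contact_force: [-2.5, -5.7, 14.5]
grip_width: 0.0005
finger_force: 7.3
```

```bash
python3 -m jog '[[[0,0,-0.05,0,0,0,1],[0,0,-0.05,0,0,0,0.5],[-0.002,0.055,0,0,0,0,0.5],[-0.002,0.057,0,0,0,0,0.5],[-0.002,0.057,0,0,0,0,0.5],[-0.002,0.057,0,0,0,0,0.5],[-0.002,0.057,0,0,0,0,0.5],[-0.002,0.057,0,0,0,0,0.5],[-0.002,0.057,0,0,0,0,0.5],[0,0.05,0,0,0,0,0.5],[0,0,0,0,0,0,0.5]]]'; python3 - <<'E'
from h import *
p=imaging.read_camera("wrist");save(p,"w4.png");print("wrist");cutlery(p)
p=imaging.read_camera("scene");print("scene");cutlery(p)
p=imaging.read_camera("side");save(p,"s4.png",(140,100,460,420),1.8);w=cloud(p);print("side");cutlery(p)
m=(w[...,2]>.059)&(w[...,2]<.069)&(w[...,0]>.38)&(w[...,0]<.6)&(w[...,1]>-.19)&(w[...,1]<.6)
m=cv2.morphologyEx(m.astype(np.uint8),cv2.MORPH_OPEN,np.ones((3,3)))>0
print(rect(w[m]))
E
```

```text
t: 12.42
position: [0.4608, -0.3051, 0.1725]
tool_rot: [0.0, 1.0, -0.026, 0.0]
contact_force: [0.3, 0.3, 0.1]
grip_width: 0.0461
finger_force: 0.0
wrist
99 ([0.5538, -0.356], [24.0, 3.0], 7.1) zmax 0.0271
126 ([0.5511, -0.3628], [30.0, 3.0], 6.8) zmax 0.0275
1956 ([0.4893, -0.3685], [151.0, 25.0], 9.3) zmax 0.0359
4436 ([0.4932, -0.4278], [137.0, 41.0], -5.1) zmax 0.0381
104 ([0.5505, -0.3502], [26.0, 3.0], 3.5) zmax 0.0267
2962 ([0.4649, -0.3118], [136.0, 29.0], 6.3) zmax 0.0306
scene
309 ([0.4641, -0.3166], [143.0, 29.0], 11.0) zmax 0.0325
392 ([0.472, -0.3718], [195.0, 23.0], 7.2) zmax 0.0367
620 ([0.4655, -0.4294], [208.0, 39.0], -3.0) zmax 0.039
side
327 ([0.457, -0.3269], [125.0, 42.0], 11.4) zmax 0.0319
369 ([0.4658, -0.3739], [186.0, 17.0], 4.5) zmax 0.0365
835 ([0.4608, -0.4379], [199.0, 39.0], 3.3) zmax 0.0378
([0.4859, 0.0425], [344.0, 131.0], 88.1)
```

View pics/s4.png

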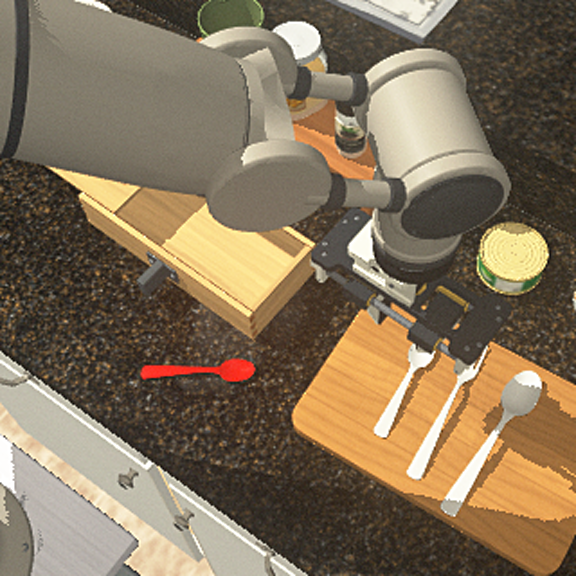

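View pics/w4.png

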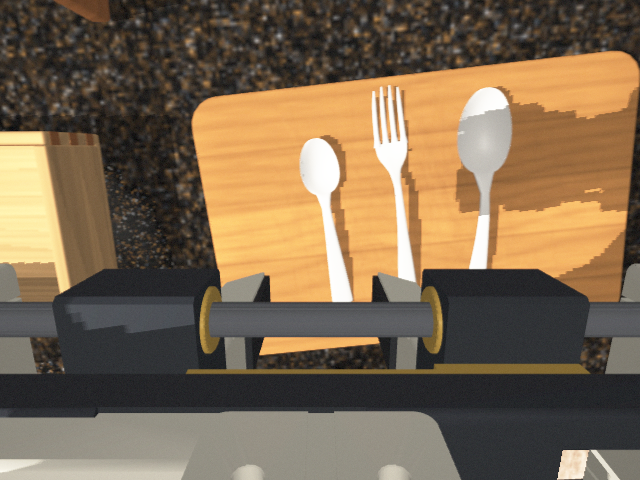

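```bash
python3 -m jog '[[[0.0124,0.0052,0.02,0,0,-0.165,0.65],[0,0,0.06,0,0,0,0.65],[0,0,0.04,0,0,0,0.65],[0,0,0.019,0,0,0,0.65],[0,0,0,0,0,0,0.65],[0,0,0,0,0,0,1],[0,0,0,0,0,0,1],[0,0,0,0,0,0,1],[0,0,0,0,0,0,1],[0,0,0,0,0,0,1]]]' 25
```

```text
t: 13.82
position: [0.4736, -0.3075, 0.0339]
tool_rot: [-0.0, 0.998, 0.058, 0.0]
contact_force: [0.2, 0.9, 2.0]
grip_width: 0.0235
finger_force: 24.7
```

```bash
python3 -m jog '[[[0,0,0,0,0,0,1],[0,0,0,0,0,0,1]]]'; python3 - <<'E'
from h import *
p=imaging.read_camera("side");save(p,"s5.png",(300,220,460,360),4)
E
```

```text
t: 14.08
position: [0.4736, -0.3075, 0.0339]
tool_rot: [0.0, 0.998, 0.058, 0.0]
contact_force: [0.2, 1.6, 2.9]
grip_width: 0.0237
finger_force: 24.7
```

View pics/s5.png

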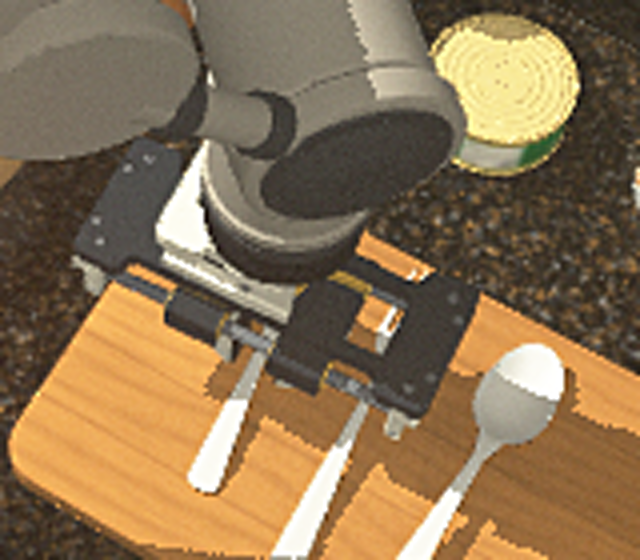

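```bash
python3 - <<'E'
from h import *
p=imaging.read_camera("side");w=cloud(p);im=p["image"].astype(int);sat=im.max(-1)-im.min(-1)
m=(w[...,0]>.34)&(w[...,0]<.47)&(abs(w[...,1]+.315)<.035)&(w[...,2]>.0225)&(w[...,2]<.06)&(sat<45)
P=w[m];print(len(P),rect(P));
for x in np.arange(.37,.47,.01):
    q=P[abs(P[:,0]-x)<.005]
    if len(q):print(round(x,3),q.min(0).round(4),q.max(0).round(4))
E
```

```text
232 ([0.4306, -0.3108], [76.0, 42.0], -1.7)
0.39 [ 0.3921 -0.3287  0.0229] [ 0.3948 -0.3188  0.0272]
0.4 [ 0.395  -0.3309  0.0225] [ 0.4048 -0.3143  0.0274]
0.41 [ 0.4055 -0.3275  0.0225] [ 0.4141 -0.3128  0.0316]
0.42 [ 0.4151 -0.3263  0.0242] [ 0.4247 -0.3127  0.0299]
0.43 [ 0.4255 -0.324   0.0245] [ 0.4342 -0.3115  0.0323]
0.44 [ 0.4351 -0.3213  0.0265] [ 0.4446 -0.3102  0.0311]
0.45 [ 0.4463 -0.3186  0.026 ] [ 0.4542 -0.3094  0.0317]
0.46 [ 0.4554 -0.3328  0.0248] [ 0.4645 -0.2906  0.0569]
```

```bash
python3 -m jog '[[[0,0,-0.02,0,0,0,1],[0,0,-0.05,0,0,0,1],[0,0,-0.05,0,0,0,1],[0,0,0,0,0,-0.188,1],[0,0,0,0,0,-0.188,1],[0,0,0,0,0,-0.188,1],[0,0,0,0,0,-0.188,1],[0,0,0,0,0,-0.188,1],[0,0,0,0,0,-0.188,1],[0,0,0,0,0,-0.188,1],[0,0,0,0,0,-0.094,1]]]' 30; python3 - <<'E'
from h import *
p=imaging.read_camera("side");w=cloud(p)
o=robot.get_obs();M=R.from_quat(np.roll(o["tool_rot"],-1)).as_matrix();print(M.round(3)[:2].tolist(),o["joints"][5])
B=np.array([.489,.020]);y=np.array([.046,.999]);x=np.array([.999,-.046])
t=B+.018*x-(.0235-.011)*y; d=np.append(t-o["position"][:2],0);print("target",t,"tool shift",(M.T@d).round(4))
E
```

```text
t: 15.55
position: [0.4733, -0.3077, 0.1534]
tool_rot: [-0.0, 0.722, 0.692, -0.0]
contact_force: [0.1, 0.2, -0.2]
grip_width: 0.0238
finger_force: 29.7
[[0.041, 0.999, -0.001], [0.999, -0.041, 0.0]] -0.671202482747728
target [0.506407  0.0066845] tool shift [0.3154 0.0203 0.    ]
```

```bash
python3 -m jog '[[[0.0526,0.0034,0,0,0,0,1],[0.0526,0.0034,0,0,0,0,1],[0.0526,0.0034,0,0,0,0,1],[0.0526,0.0034,0,0,0,0,1],[0.0526,0.0034,0,0,0,0,1],[0.0526,0.0034,0,0,0,0,1],[0,0,0,0,0,0,1],[0,0,0,0,0,0,1]]]'; python3 - <<'E'
from h import *
p=imaging.read_camera("wrist");save(p,"w6.png");w=cloud(p)
q=imaging.read_camera("side");w2=cloud(q)
for n,ww in(("wrist",w),("side",w2)):
    m=(ww[...,2]>.060)&(ww[...,2]<.068)&(ww[...,0]>.38)&(ww[...,0]<.58)&(ww[...,1]>-.19)&(ww[...,1]<.4)
    P=ww[m];print(n,len(P),rect(P))
    f=P[(P[:,1]>-.1)&(P[:,1]<.1)]
    if len(f):print("front x",np.percentile(f[:,0],[1,99]).round(4),"-y end",np.percentile(P[:,1],1).round(4))
E
```

```text
t: 16.6
position: [0.5088, 0.0064, 0.1536]
tool_rot: [0.0, 0.724, 0.69, -0.0]
contact_force: [-0.2, 0.3, -0.2]
grip_width: 0.0233
finger_force: 29.7
wrist 24274 ([0.4903, 0.0704], [166.0, 131.0], 87.1)
front x [0.4239 0.5553] -y end -0.0014
side 3927 ([0.4918, 0.1291], [517.0, 131.0], 87.3)
front x [0.4165 0.5474] -y end -0.1271
```

View pics/w6.png

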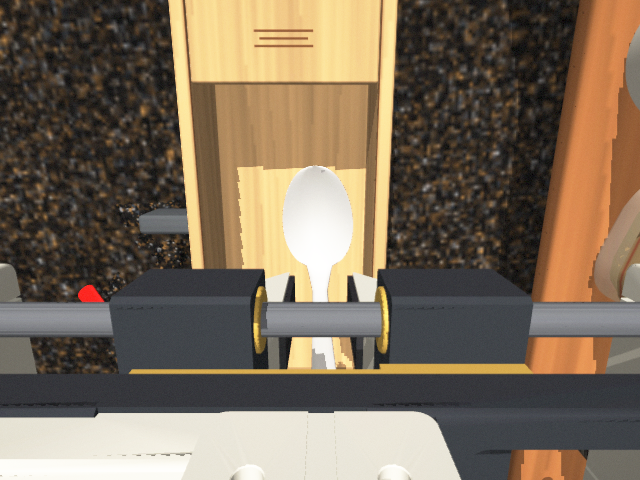

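```bash
python3 -m jog '[[[0,-0.004,0.05,0,0,0,1],[0,0,0.04,0,0,0,1],[0,0,0.025,0,0,0,1],[0,0,0.0105,0,0,0,1],[0,0,0,0,0,0,1],[0,0,0,0,0,0,0.68],[0,0,0,0,0,0,0.68],[0,0,0,0,0,0,0.68]]]'; python3 -m jog '[[[0,0,-0.02,0,0,0,0.68],[0,0,-0.05,0,0,0,0.68],[0,0,-0.055,0,0,0,0.68],[-0.05,0,0,0,0,0.188,0.5],[-0.05,0,0,0,0,0.188,0.5]]]'
```

```text
t: 17.7
position: [0.5053, 0.0069, 0.0289]
tool_rot: [0.001, 0.724, 0.69, 0.0]
contact_force: [-0.6, -1.0, -0.1]
grip_width: 0.0292
finger_force: 0.0
t: 18.32
position: [0.4916, -0.0926, 0.1546]
tool_rot: [0.001, 0.841, 0.541, 0.001]
contact_force: [1.3, 0.2, 0.3]
grip_width: 0.0437
finger_force: 0.0
```

```bash
python3 -m jog '[[[0,0,0,0,0,0.188,0.5],[0,0,0,0,0,0.188,0.5],[0,0,0,0,0,0.188,0.5],[0,0,0,0,0,0.188,0.5],[0,0,0,0,0,0.188,0.5],[0,0.05,0,0,0,0.08,0.5],[-0.006,0.055,0,0,0,0,0.5],[-0.006,0.055,0,0,0,0,0.5],[-0.006,0.055,0,0,0,0,0.5],[-0.006,0.055,0,0,0,0,0.5],[0,0,0,0,0,0,0.5]]]'; cat >> h.py <<'E'
def shift(t):
    o=robot.get_obs();M=R.from_quat(np.roll(o["tool_rot"],-1)).as_matrix();d=np.append(np.array(t)-o["position"][:2],0)
    print("yaw",round(np.arctan2(M[1,0],M[0,0]),3),"target",np.round(t,4),"tool shift",(M.T@d).round(4),"j6",round(o["joints"][5],2))
E
python3 - <<'E'
from h import *
p=imaging.read_camera("wrist");print("wrist");cutlery(p)
p=imaging.read_camera("scene");print("scene");cutlery(p)
p=imaging.read_camera("side");print("side");cutlery(p);save(p,"s7.png",(140,100,460,420),1.8);w=cloud(p)
print(cutlery(p,.009,(.42,.56,-.12,.12)))
shift([.468,-.371])
E
```

```text
t: 19.7
position: [0.5055, -0.3655, 0.1529]
tool_rot: [0.001, 0.998, 0.063, 0.0]
contact_force: [-0.2, 0.0, 0.1]
grip_width: 0.046
finger_force: 0.0
wrist
77 ([0.555, -0.356], [21.0, 1.0], 7.0) zmax 0.0278
116 ([0.5526, -0.3625], [28.0, 2.0], 7.4) zmax 0.0278
72 ([0.5528, -0.3501], [22.0, 2.0], 6.5) zmax 0.0271
1355 ([0.5103, -0.3655], [108.0, 24.0], 10.0) zmax 0.0363
3521 ([0.5225, -0.4311], [77.0, 40.0], 1.0) zmax 0.0347
562 ([0.4089, -0.3749], [32.0, 15.0], 7.6) zmax 0.0297
163 ([0.4114, -0.4246], [23.0, 11.0], 17.6) zmax 0.0311
scene
380 ([0.469, -0.3722], [194.0, 23.0], 7.2) zmax 0.0372
608 ([0.4647, -0.4333], [207.0, 40.0], 0.3) zmax 0.039
side
473 ([0.4685, -0.3712], [193.0, 22.0], 6.3) zmax 0.0356
814 ([0.4615, -0.4385], [200.0, 39.0], 3.9) zmax 0.038
320 ([0.5032, -0.0081], [138.0, 29.0], 86.2) zmax 0.0179
None
yaw 0.131 target [ 0.468 -0.371] tool shift [-0.0391  0.0052  0.    ] j6 0.7
```

View pics/s7.png

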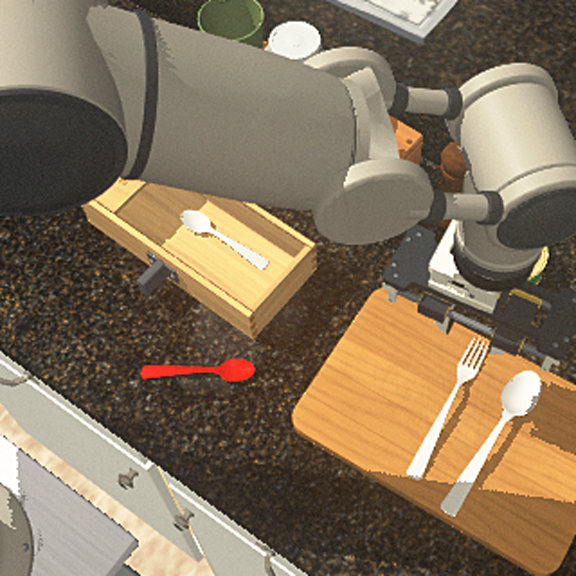

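```bash
python3 -m jog '[[[-0.033,0.005,0,0,0,0,0.57],[0,0,0.06,0,0,0,0.57],[0,0,0.04,0,0,0,0.57],[0,0,0.019,0,0,0,0.57],[0,0,0,0,0,0,0.57],[0,0,0,0,0,0,1],[0,0,0,0,0,0,1],[0,0,0,0,0,0,1],[0,0,0,0,0,0,1],[0,0,0,0,0,0,1],[0,0,0,0,0,0,1]]]' 30; python3 -m jog '[[[0,0,-0.02,0,0,0,1],[0,0,-0.05,0,0,0,1],[0,0,-0.05,0,0,0,1],[0,0,0,0,0,-0.188,1],[0,0,0,0,0,-0.188,1],[0,0,0,0,0,-0.188,1],[0,0,0,0,0,-0.188,1],[0,0,0,0,0,-0.188,1],[0,0,0,0,0,-0.188,1],[0,0,0,0,0,-0.188,1],[0,0,0,0,0,-0.085,1]]]' 30;  python3 - <<'E'
from h import *
B=np.array([.489,.019]);y=np.array([.046,.999]);x=np.array([.999,-.046])
shift(B-.02*x-(.0235-.005)*y)
E
```

```text
t: 21.22
position: [0.4744, -0.371, 0.0345]
tool_rot: [0.0, 0.998, 0.065, 0.0]
contact_force: [1.3, 2.2, 3.8]
grip_width: 0.02
finger_force: 26.5
t: 22.6
position: [0.4738, -0.3713, 0.1538]
tool_rot: [-0.0, 0.721, 0.693, -0.0]
contact_force: [0.2, -0.5, -1.2]
grip_width: 0.0203
finger_force: 25.3
yaw 1.532 target [0.4682 0.0014] tool shift [ 0.3722 -0.0201  0.    ] j6 -0.75
```

```bash
python3 -m jog '[[[0.0532,-0.0029,0,0,0,0,1],[0.0532,-0.0029,0,0,0,0,1],[0.0532,-0.0029,0,0,0,0,1],[0.0532,-0.0029,0,0,0,0,1],[0.0532,-0.0029,0,0,0,0,1],[0.0532,-0.0029,0,0,0,0,1],[0.053,-0.0029,0,0,0,0,1],[0,0,0,0,0,0,1],[0,0,0,0,0,0,1]]]'; python3 - <<'E'
from h import *
B=np.array([.489,.019]);y=np.array([.046,.999]);x=np.array([.999,-.046])
shift(B-.02*x-(.0235-.005)*y)
for n in("wrist","side","scene"):
    p=imaging.read_camera(n);w=cloud(p);im=p["image"].astype(int);sat=im.max(-1)-im.min(-1)
    P=w[(w[...,2]>.125)&(w[...,2]<.165)&(abs(w[...,0]-.47)<.03)&(abs(w[...,1])<.16)&(sat<40)]
    if len(P):print(n,len(P),P.min(0).round(3),P.max(0).round(3))
E
```

```text
t: 23.72
position: [0.4698, 0.0013, 0.1541]
tool_rot: [0.0, 0.722, 0.692, -0.0]
contact_force: [-0.5, -0.3, -0.9]
grip_width: 0.02
finger_force: 25.3
yaw 1.529 target [0.4682 0.0014] tool shift [ 0.0001 -0.0016 -0.    ] j6 -0.12
wrist 7833 [ 0.449 -0.031  0.14 ] [0.491 0.094 0.165]
side 311 [ 0.442 -0.102  0.139] [0.494 0.006 0.164]
scene 270 [ 0.441 -0.103  0.14 ] [0.496 0.056 0.165]
```

```bash
python3 -m jog '[[[0,0,0.05,0,0,0,1],[0,0,0.04,0,0,0,1],[0,0,0.025,0,0,0,1],[0,0,0.004,0,0,0,1],[0,0,0,0,0,0,1],[0,0,0,0,0,0,1]]]'; python3 -m jog '[[[0,0,0,0,0,0,0.7],[0,0,0,0,0,0,0.7],[0,0,0,0,0,0,0.7],[0,0,-0.02,0,0,0,0.7],[0,0,-0.05,0,0,0,0.7],[0,0,-0.055,0,0,0,0.7],[0,0,0,0,0,0.188,0.4],[0,0,0,0,0,0.188,0.4]]]'
```

```text
t: 24.62
position: [0.4706, 0.0013, 0.0363]
tool_rot: [0.001, 0.722, 0.692, 0.001]
contact_force: [0.4, 0.4, -1.2]
grip_width: 0.0197
finger_force: 25.3
t: 25.62
position: [0.47, 0.0017, 0.1612]
tool_rot: [0.001, 0.84, 0.543, 0.001]
contact_force: [-0.5, 0.4, 0.1]
grip_width: 0.0432
finger_force: 0.0
```

```bash
python3 -m jog '[[[0,0,0,0,0,0.188,0.4],[0,0,0,0,0,0.188,0.4],[0,0,0,0,0,0.188,0.4],[0,0,0,0,0,0.188,0.4],[0,0,0,0,0,0.188,0.4],[0,0.05,0,0,0,0.14,0.4],[0,0.06,0,0,0,0,0.4],[0,0.06,0,0,0,0,0.4],[0,0.06,0,0,0,0,0.4],[0,0.06,0,0,0,0,0.4],[0,0.06,0,0,0,0,0.4],[0,0.06,0,0,0,0,0.4]]]';python3 -m jog '[[[0,0,0,0,0,0,0.4]]]'; python3 - <<'E'
from h import *
p=imaging.read_camera("scene");print("scene");cutlery(p)
p=imaging.read_camera("side");print("side");cutlery(p);save(p,"s8.png",(140,100,460,420),1.8)
cutlery(p,.009,(.42,.56,-.12,.12))
shift([.468,-.437])
E
```

```text
t: 27.12
position: [0.5075, -0.408, 0.1602]
tool_rot: [-0.0, 0.999, 0.038, 0.0]
contact_force: [0.8, -0.0, 0.5]
grip_width: 0.055
finger_force: 0.0
t: 27.25
position: [0.5067, -0.4102, 0.1592]
tool_rot: [0.0, 0.999, 0.036, -0.0]
contact_force: [0.2, 0.6, -0.3]
grip_width: 0.055
finger_force: 0.0
scene
611 ([0.4619, -0.4371], [205.0, 40.0], 3.8) zmax 0.0388
side
790 ([0.4611, -0.4385], [198.0, 39.0], 4.0) zmax 0.0385
320 ([0.5056, -0.0077], [140.0, 28.0], 88.5) zmax 0.0176
370 ([0.4704, -0.0024], [186.0, 23.0], 87.8) zmax 0.0223
yaw 0.075 target [ 0.468 -0.437] tool shift [-0.0414  0.028  -0.    ] j6 0.7
```

View pics/s8.png

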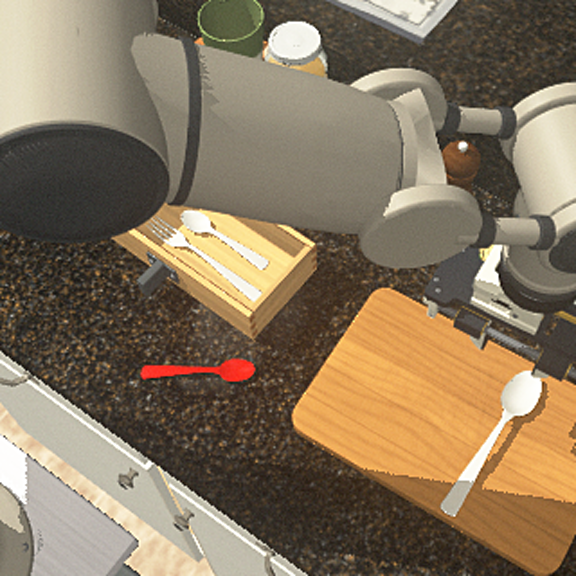

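```bash
python3 -m jog '[[[-0.0414,0.028,0,0,0,0,0.4],[0,0,0.06,0,0,0,0.45],[0,0,0.04,0,0,0,0.5],[0,0,0.025,0,0,0,0.5],[0,0,0,0,0,0,0.5],[0,0,0,0,0,0,1],[0,0,0,0,0,0,1],[0,0,0,0,0,0,1],[0,0,0,0,0,0,1],[0,0,0,0,0,0,1],[0,0,0,0,0,0,1]]]' 30; python3 -m jog '[[[0,0,-0.02,0,0,0,1],[0,0,-0.05,0,0,0,1],[0,0,-0.05,0,0,0,1],[0,0,0,0,0,-0.188,1],[0,0,0,0,0,-0.188,1],[0,0,0,0,0,-0.188,1],[0,0,0,0,0,-0.188,1],[0,0,0,0,0,-0.188,1],[0,0,0,0,0,-0.188,1],[0,0,0,0,0,-0.188,1],[0,0,0,0,0,-0.14,1]]]' 30;  python3 - <<'E'
from h import *
B=np.array([.489,.019]);y=np.array([.046,.999]);x=np.array([.999,-.046])
shift(B-.0*x-(.0235-.007)*y)
E
```

```text
t: 28.72
position: [0.4689, -0.4371, 0.0359]
tool_rot: [0.0, 0.999, 0.038, 0.0]
contact_force: [0.9, 3.5, 5.3]
grip_width: 0.0313
finger_force: 29.4
t: 30.1
position: [0.4681, -0.4374, 0.1547]
tool_rot: [-0.0, 0.72, 0.694, -0.0]
contact_force: [0.3, -0.7, 0.0]
grip_width: 0.0308
finger_force: 29.5
yaw 1.533 target [0.4882 0.0025] tool shift [0.4404 0.0035 0.    ] j6 -0.83
```

```bash
python3 -m jog '[[[0.055,0.0004,0,0,0,0,1],[0.055,0.0004,0,0,0,0,1],[0.055,0.0004,0,0,0,0,1],[0.055,0.0004,0,0,0,0,1],[0.055,0.0004,0,0,0,0,1],[0.055,0.0004,0,0,0,0,1],[0.055,0.0004,0,0,0,0,1],[0.055,0.0004,0,0,0,0,1],[0,0,0,0,0,0,1],[0,0,0,0,0,0,1]]]'; python3 - <<'E'
from h import *
shift([.488,.0025])
for n in("wrist","side","scene"):
    p=imaging.read_camera(n);w=cloud(p);im=p["image"].astype(int);sat=im.max(-1)-im.min(-1)
    P=w[(w[...,2]>.125)&(w[...,2]<.165)&(abs(w[...,0]-.49)<.03)&(abs(w[...,1])<.16)&(sat<40)]
    if len(P):print(n,len(P),P.min(0).round(3),P.max(0).round(3))
E
```

```text
t: 31.35
position: [0.4905, 0.0018, 0.1551]
tool_rot: [0.0, 0.722, 0.692, -0.0]
contact_force: [-0.6, -0.6, 0.0]
grip_width: 0.0317
finger_force: 29.5
yaw 1.529 target [0.488  0.0025] tool shift [ 0.0006 -0.0025 -0.    ] j6 -0.11
wrist 16326 [ 0.462 -0.029  0.139] [0.52  0.094 0.165]
side 355 [ 0.46  -0.106  0.139] [0.52  0.003 0.165]
scene 290 [ 0.461 -0.107  0.14 ] [0.52  0.061 0.165]
```

```bash
python3 -m jog '[[[0.002,-0.002,0.05,0,0,0,1],[0,0,0.04,0,0,0,1],[0,0,0.022,0,0,0,1],[0,0,0.002,0,0,0,1],[0,0,0,0,0,0,1],[0,0,0,0,0,0,1]]]'; python3 -m jog '[[[0,0,0,0,0,0,0.6],[0,0,0,0,0,0,0.6],[0,0,0,0,0,0,0.6],[0,0,-0.02,0,0,0,0.6],[0,0,-0.05,0,0,0,0.6],[0,0,-0.055,0,0,0,1],[0,0,0,0,0,0.188,1],[0,0,0,0,0,0.188,1],[0,0,0,0,0,0.188,1],[0,0,0,0,0,0.188,1],[0,0,0,0,0,0.188,1],[0,0,0,0,0,0.188,1]]]'; python3 -m jog '[[[0,0,0,0,0,0.188,1],[0,0,0,0,0,0.188,1],[0,0,0,0,0,0.071,1],[0,-0.05,0,0,0,0,1],[0,-0.05,0,0,0,0,1],[0,-0.035,0,0,0,0,1],[0,0,0,0,0,0,1]]]'; python3 - <<'E'
from h import *
p=imaging.read_camera("side");save(p,"s9.png",(160,130,360,330),2.8);w=cloud(p)
cutlery(p,.009,(.42,.56,-.12,.12))
m=(w[...,2]>.009)&(w[...,2]<.056)&(abs(w[...,0]-.487)<.045)&(abs(w[...,1]+.01)<.09);print(np.nanpercentile(w[m][:,2],[50,95,99,100]))
B=np.array([.489,.019]);y=np.array([.046,.999])
shift(B+.12*y)
E
```

```text
t: 32.25
position: [0.4893, 0.0039, 0.0423]
tool_rot: [0.001, 0.722, 0.692, 0.001]
contact_force: [0.0, 0.1, -0.2]
grip_width: 0.0311
finger_force: 29.5
t: 33.75
position: [0.4884, 0.0044, 0.1662]
tool_rot: [-0.0, 0.98, 0.197, -0.0]
contact_force: [-0.3, 0.3, 0.2]
grip_width: 0.0004
finger_force: 0.0
t: 34.62
position: [0.494, 0.1413, 0.1661]
tool_rot: [-0.0, 1.0, -0.02, 0.0]
contact_force: [-0.5, -0.5, -0.2]
grip_width: 0.0003
finger_force: 0.0
1210 ([0.4903, -0.0025], [192.0, 63.0], 88.4) zmax 0.029
[0.01507626 0.02869889 0.03192758 0.03415422]
yaw -0.04 target [0.4945 0.1389] tool shift [0.0006 0.0011 0.    ] j6 1.74
```

View pics/s9.png

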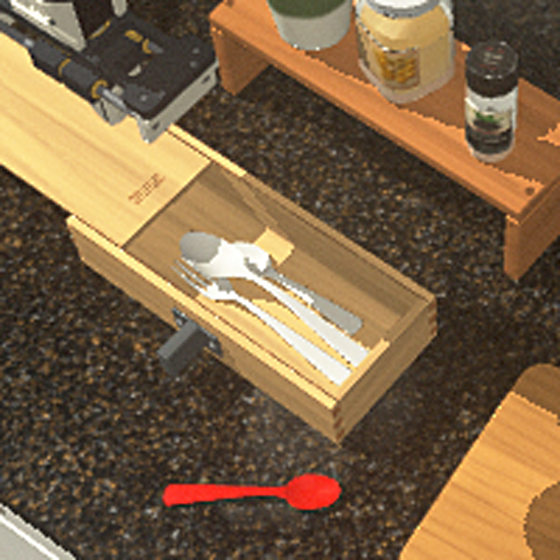

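```bash
python3 -m jog '[[[0,0,0.05,0,0,0.006,1],[0,0,0.03,0,0,0,1],[0,0,0.0085,0,0,0,1],[0,0,0,0,0,0,1]]]'; python3 -m jog '[[[0,0,0.003,0,0,0,1],[0,0,0,0,0,0,1]]]'
```

```text
t: 35.17
position: [0.4946, 0.1386, 0.078]
tool_rot: [0.0, 1.0, -0.025, -0.0]
contact_force: [0.0, 0.9, -0.1]
grip_width: 0.0004
finger_force: 0.0
t: 35.42
position: [0.4948, 0.1392, 0.0755]
tool_rot: [-0.0, 1.0, -0.024, 0.001]
contact_force: [0.2, 0.8, 0.7]
grip_width: 0.0006
finger_force: 0.0
```

```bash
python3 -m jog '[[[0,0,0.002,0,0,0,1],[0,0,0,0,0,0,1]]]'; python3 -m jog '[[[0,0,0.0005,0,0,0,1],[0,0.01,0,0,0,0,1],[0,0.015,0,0,0,0,1],[0,0.018,0,0,0,0,1],[0,0.018,0,0,0,0,1],[0,0.018,0,0,0,0,1],[0,0.018,0,0,0,0,1],[0,0.018,0,0,0,0,1],[0,0.018,0,0,0,0,1],[0,0.018,0,0,0,0,1],[0,0.018,0,0,0,0,1],[0,0.018,0,0,0,0,1]]]'; python3 -m jog '[[[0,0.012,0,0,0,0,1],[0,0.012,0,0,0,0,1],[0,0,0,0,0,0,1]]]'
```

```text
t: 35.67
position: [0.4949, 0.1392, 0.0746]
tool_rot: [-0.0, 1.0, -0.024, 0.001]
contact_force: [-3.6, -0.3, 12.8]
grip_width: 0.0003
finger_force: 6.5
t: 37.17
position: [0.4859, -0.0479, 0.0745]
tool_rot: [0.0, 1.0, -0.024, 0.001]
contact_force: [-3.9, 2.8, 18.0]
grip_width: 0.001
finger_force: 8.9
t: 37.55
position: [0.4847, -0.0727, 0.0745]
tool_rot: [0.001, 1.0, -0.025, 0.001]
contact_force: [-5.0, -1.2, 17.8]
grip_width: 0.0006
finger_force: 8.8
```

```bash
python3 -m jog '[[[0,0.008,0,0,0,0,1],[0,0.006,0,0,0,0,1],[0,0,0,0,0,0,1]]]'; python3 -m jog '[[[0,0.003,0,0,0,0,1],[0,0,0,0,0,0,1]]]'
```

```text
t: 37.92
position: [0.4842, -0.0858, 0.0745]
tool_rot: [0.0, 1.0, -0.024, 0.002]
contact_force: [-4.3, 1.3, 18.0]
grip_width: 0.0004
finger_force: 8.7
t: 38.17
position: [0.4842, -0.0871, 0.0745]
tool_rot: [-0.001, 1.0, -0.025, 0.002]
contact_force: [-2.1, 9.5, 17.7]
grip_width: 0.0005
finger_force: 9.0
```

```bash
python3 -m jog '[[[0,-0.001,-0.03,0,0,0,1],[0,0,-0.06,0,0,0,1],[0,0,-0.06,0,0,0,0.4],[-0.045,-0.052,0,0,0,0,0.4],[-0.04,-0.053,0,0,0,0,0.4],[0,0,0,0,0,0,0.4],[0,0,0,0,0,0,0.4]]]'; python3 - <<'E'
from h import *
p=imaging.read_camera("wrist");save(p,"w10.png");w=cloud(p)
P=w[(w[...,2]>.040)&(w[...,2]<.0525)&(w[...,0]>.37)&(w[...,0]<.418)&(abs(w[...,1]-.02)<.06)];print("pull",len(P),rect(P) if len(P) else 0)
q=imaging.read_camera("side");ww=cloud(q)
m=(ww[...,2]>.0585)&(ww[...,2]<.069)&(ww[...,0]>.38)&(ww[...,0]<.58)&(ww[...,1]>-.19)&(ww[...,1]<.4)
print(rect(ww[cv2.morphologyEx(m.astype(np.uint8),cv2.MORPH_OPEN,np.ones((3,3)))>0]))
m=(w[...,2]>.0585)&(w[...,2]<.069)&(w[...,0]>.38)&(w[...,0]<.58)&(w[...,1]>-.19)&(w[...,1]<.4);print(rect(w[m]))
shift([.4,.024])
E
```

```text
t: 39.05
position: [0.41, 0.0133, 0.2228]
tool_rot: [0.0, 1.0, -0.024, 0.001]
contact_force: [0.2, -0.6, 0.1]
grip_width: 0.0458
finger_force: 0.0
pull 584 ([0.4013, 0.0245], [34.0, 14.0], -3.6)
([0.4867, 0.0166], [291.0, 132.0], 87.4)
([0.488, 0.0204], [291.0, 130.0], 87.3)
yaw -0.049 target [0.4   0.024] tool shift [-0.0108 -0.0108 -0.    ] j6 1.46
```

View pics/w10.png

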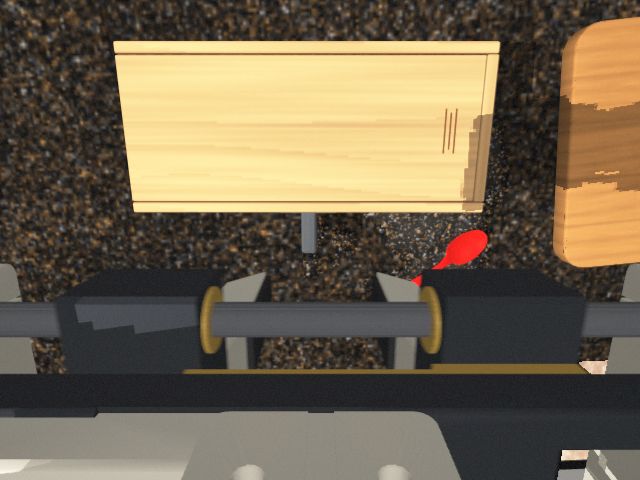

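```bash
python3 -m jog '[[[-0.0108,-0.0108,0.05,0,0,0,0.4],[0,0,0.06,0,0,0,0.4],[0,0,0.06,0,0,0,0.4],[0,0,0.022,0,0,0,0.4],[0,0,0,0,0,0,0.4],[0,0,0,0,0,0,1],[0,0,0,0,0,0,1],[0,0,0,0,0,0,1],[0,0,0,0,0,0,1],[0,0,0,0,0,0,1],[0,0,0,0,0,0,1],[0,0,0,0,0,0,1]]]' 40; python3 - <<'E'
from h import *
p=imaging.read_camera("scene");w=cloud(p)
P=w[(w[...,2]>.098)&(w[...,2]<.106)&(w[...,0]>.6)&(w[...,0]<.8)&(abs(w[...,1])<.25)];print(rect(P))
p=imaging.read_camera("side");w=cloud(p)
P=w[(w[...,2]>.098)&(w[...,2]<.106)&(w[...,0]>.6)&(w[...,0]<.8)&(abs(w[...,1])<.25)];print(rect(P))
E
```

```text
t: 40.65
position: [0.3994, 0.0246, 0.0306]
tool_rot: [0.0, 1.0, -0.024, 0.0]
contact_force: [-0.3, -0.5, 5.1]
grip_width: 0.0136
finger_force: 40.0
([0.7026, -0.0005], [499.0, 159.0], 89.9)
([0.699, -0.0054], [489.0, 149.0], -89.8)
```

```bash
python3 -m jog '[[[0.008,0,0,0,0,0,1],[0.015,0,0,0,0,0,1],[0.015,0,0,0,0,0,1],[0.015,0,0,0,0,0,1],[0.015,0,0,0,0,0,1]]]';python3 -m jog '[[[0.015,0,0,0,0,0,1],[0.015,0,0,0,0,0,1],[0.015,0,0,0,0,0,1],[0.015,0,0,0,0,0,1],[0.015,0,0,0,0,0,1],[0.008,0,0,0,0,0,1],[0.004,0,0,0,0,0,1],[0,0,0,0,0,0,1]]]'; python3 - <<'E'
from h import *
p=imaging.read_camera("side");save(p,"s11.png",(160,80,420,330),2.3)
E
```

```text
t: 41.38
position: [0.4621, 0.0221, 0.0301]
tool_rot: [-0.0, 1.0, -0.024, -0.006]
contact_force: [-15.4, 0.8, 19.9]
grip_width: 0.0135
finger_force: 40.0
t: 42.38
position: [0.5508, 0.0176, 0.0302]
tool_rot: [-0.0, 1.0, -0.024, -0.004]
contact_force: [-10.1, 0.5, 11.9]
grip_width: 0.0138
finger_force: 40.0
```

View pics/s11.png

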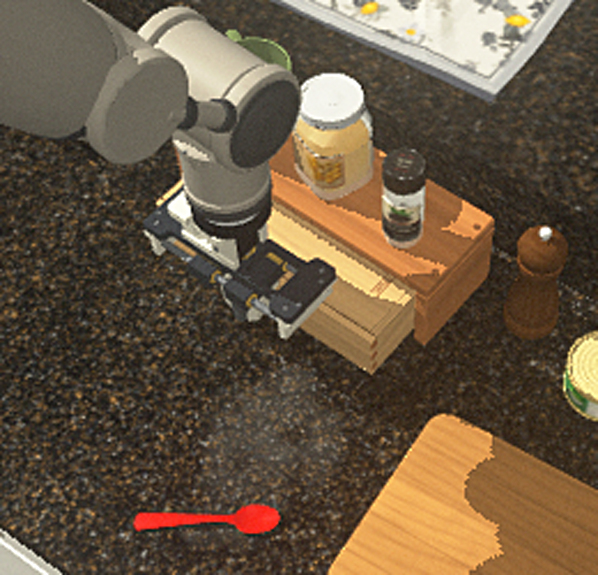

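```bash
for i in 1 2 ; do python3 -m jog '[[[0.005,0,0,0,0,0,1],[0.005,0,0,0,0,0,1],[0,0,0,0,0,0,1]]]' | grep -E "pos|contact"; done
```

```text
position: [0.5611, 0.0171, 0.0302]
contact_force: [-7.3, 0.3, 11.4]
position: [0.5712, 0.0166, 0.0301]
contact_force: [-8.7, -0.2, 10.5]
```

```bash
python3 -m jog '[[[0.004,0,0,0,0,0,1],[0,0,0,0,0,0,1]]]' | grep -E "pos|contact";  python3 -m jog '[[[0.003,0,0,0,0,0,1],[0,0,0,0,0,0,1]]]' | grep -E "pos|contact"
```

```text
position: [0.5749, 0.0164, 0.0302]
contact_force: [-9.5, 0.4, 10.9]
position: [0.577, 0.0164, 0.0302]
contact_force: [-13.0, 0.6, 14.0]
```

```bash
python3 -m jog '[[[0.002,0,0,0,0,0,1],[0,0,0,0,0,0,1]]]' | grep -E "pos|contact";  python3 -m jog '[[[0.001,0,0,0,0,0,1],[0,0,0,0,0,0,1]]]' | grep -E "pos|contact"
```

```text
position: [0.577, 0.0164, 0.0301]
contact_force: [-21.0, 1.2, 19.7]
position: [0.5771, 0.0165, 0.0301]
contact_force: [-23.2, 1.6, 21.3]
```

```bash
python3 -m jog '[[[-0.003,0,0,0,0,0,1],[0,0,0,0,0,0,1],[0,0,0,0,0,0,0.4],[0,0,0,0,0,0,0.4],[0,0,0,0,0,0,0.4],[0,0,-0.02,0,0,0,0.4],[0,0,-0.05,0,0,0,0.4],[0,0,-0.06,0,0,0,0.4],[-0.06,0,-0.05,0,0,0,0.4],[-0.06,0,0,0,0,0,0.4],[-0.06,0,0,0,0,0,0.4],[0,0,0,0,0,0,0.4]]]'; python3 - <<'E'
from h import *
p=imaging.read_camera("side");save(p,"s12.png",(160,80,460,380),1.9);w=cloud(p)
for n in ("side","scene","wrist"):
    p=imaging.read_camera(n);w=cloud(p)
    b=w[(w[...,2]>.0595)&(w[...,2]<.068)&(w[...,0]>.5)&(w[...,0]<.66)&(w[...,1]>-.1)&(w[...,1]<.1)]
    if len(b)>50:
        k=[];s=[]
        for y in np.arange(-.1,.1,.02):
            q=b[(b[:,1]>y)&(b[:,1]<y+.02)]
            if len(q)>8:k.append((y+.01,np.percentile(q[:,0],4)))
        print(n,np.polyfit(*np.array(k).T,1).round(4),"z",np.median(b[:,2]))
    print([(l,np.round(r[0]["xyz"],3).tolist()) for l in("mug","honey_jar","spice_c","tuna") if (r:=finder.recognise(l,p))])
E
```

```text
t: 45.68
position: [0.4087, 0.0246, 0.1998]
tool_rot: [-0.0, 1.0, -0.024, -0.002]
contact_force: [1.7, -0.1, 0.3]
grip_width: 0.0551
finger_force: 0.0
side [0.052  0.5991] z 0.06266201274879146
[('mug', [0.689, 0.106, 0.167]), ('honey_jar', [0.677, -0.01, 0.187]), ('spice_c', [0.658, -0.104, 0.174]), ('tuna', [0.683, -0.333, 0.033])]
scene [0.0555 0.5989] z 0.0643063164618567
[('mug', [0.674, 0.09, 0.166]), ('honey_jar', [0.674, -0.009, 0.17]), ('spice_c', [0.652, -0.104, 0.169]), ('tuna', [0.673, -0.335, 0.036])]
[]
```

View pics/s12.png

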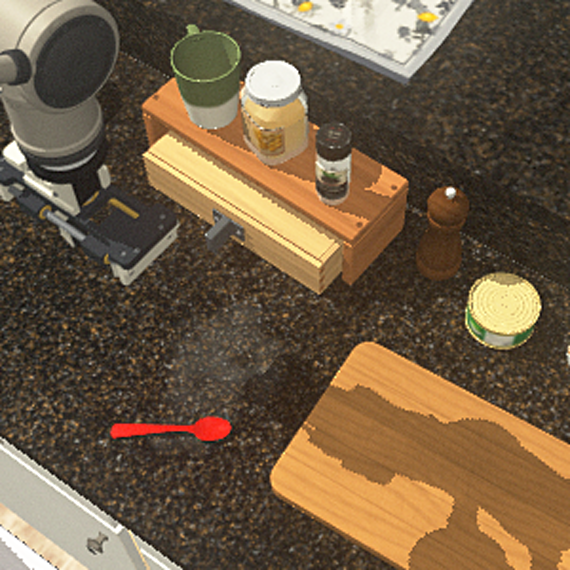

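The box is home: its front is at x = 0.599, the expected 38 mm ahead of the shelf edge, and the lid is shut. The mug, jars and tin haven't moved.

```bash
python3 -c "
from bench import robot
print(robot.job_done())"
```

```text
the job is handed in; nothing more can be done
None
```

The fork, spoon and teaspoon (there was no second fork in this run) are in the box, its lid is shut, it is pushed home against the back rail with the mug, jars and tin undisturbed, and the job was handed in at about 46 s.

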